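Stand the tipped sample bottle back up in its row

TASK

One of the three square sample bottles on the grey liner, the one with the blue cap, has tipped over. Stand it upright on its foot, cap up, in the middle of the empty yellow ring, in line with its two neighbours. Leave the orange-capped and green-capped bottles standing where they are.

Things in the scene. Friction and masses are not known exactly. Their poses are not given: they have to be found in the camera images.
- bottle_blue: the tipped bottle, white plastic with blue screw cap, 80 to 170 g. Body 40 x 40 mm, 70 mm tall, then shoulder and a round cap 30 mm across; 100 mm over all; mass centre 45 mm above the foot. Origin: centre of the foot; +z from foot to cap; x, y square to the flat sides. It starts lying on a flat side, axis 23 mm above the bench, foot over the empty ring, cap to the robot's right
- bottle_orange: upright neighbour, same bottle with an orange cap; origin at the centre of its foot, z up; stands on a ring
- bottle_green: upright neighbour, same bottle with a green cap; origin at the centre of its foot, z up; stands on a ring
- ring_0 (a point): centre of the nearest to the robot of three yellow rings, 63 mm across inside, 73 outside, printed in a row 95 mm apart on a fixed grey liner, 300 x 136 mm and 3 mm thick (bottles stand and lie on its top, z = 0.003). The empty ring, which varies, is the one on which no bottle stands
- ring_1 (a point): centre of the middle ring. Left of the liner stand three fixed machines (brown and black, on wooden bases), the nearest ending about 100 mm left of the row; cross above them at a height of 0.3 m or more
- ring_2 (a point): centre of the farthest ring
Things that resemble listed ones, but are neither listed nor needed, are in the scene too. What is shaped like the bottle_orange but turquoise is not meant.

How it is judged (in metres and radians):
At the end, for the whole second after the job is handed in: The blue-capped bottle stands on its foot on the liner, cap up, within 7 degrees of upright, at rest, the centre of its foot within 15 mm of the centre of the empty ring; the orange-capped and green-capped bottles stand upright within 20 mm of where they were (angle between each of bottle_blue, bottle_orange, bottle_green's own z axis and vertical below 0.12 rad and height (world z) of bottle_blue below 0.011 m and (horizontal distance between bottle_blue and ring_0 below 0.015 m or horizontal distance between bottle_blue and ring_1 below 0.015 m or horizontal distance between bottle_blue and ring_2 below 0.015 m) and linear speed of bottle_blue below 0.02 m/s and distance of each of bottle_orange, bottle_green from where it was at the start of the episode below 0.02 m); the robot touches nothing.
It fails at once if the orange-capped bottle is knocked over or shoved more than 30 mm (angle between bottle_orange's own z axis and vertical above 0.5 rad or distance of bottle_orange from where it was at the start of the episode above 0.03 m).
It fails at once if the green-capped bottle is knocked over or shoved more than 30 mm (angle between bottle_green's own z axis and vertical above 0.5 rad or distance of bottle_green from where it was at the start of the episode above 0.03 m).
It also fails if it takes over 35 s, if anything falls off the work surface, if the arm or the gripper's body presses on something with over 40 N, if the wrist force passes 120 N, or if a joint passes its speed limit or range.

ROBOT

A 6-joint arm with a two-finger parallel gripper is mounted at the origin on a cart in front of the work surface, level with it; the furniture and walls round the work are solid. World frame = base frame: x ahead of the robot, y to its left, z up, the work surface at z = 0. Lengths are in mm, angles in degrees, forces in N, time in s.
With the tool pointing down it reaches from about 400 to 825 mm from the base axis. Payload 7 kg.
Tool frame: the origin (TCP) lies at the very end of the fingers, on their centre line; the grasp point (between the pads) lies 19 mm behind it (manip.grip_depth is the distance from the TCP to the grasp point, in mm); z points along the fingers, y is the line along which they close (so a half turn about z gives the same grasp; the last joint's range is limited). The gripper opens to 85 mm and grips with 20 to 120 N. Pads are 22 mm wide; open, the fingers measure 114 mm over their backs; the gripper's body (76 mm by 85 mm) begins 54 mm behind the grasp point. The pads swing forward as they close: fully open they stand 13 mm farther back than shut.
Start: joints at [-58.894, 20.546, 0.682, 0, -70.136, -16.507], TCP at [170.109, -653.191, 231.302] pointing down, gripper open.
Joint ranges: [-176.03, 176.03], [-82.01, 121.73], [-58.28, 71.71], [-173.87, 95.51], [-174.79, -0.11], [-173.66, 173.66]. Speed limits (degrees/s): [136.94, 136.94, 172.46, 180, 180, 180].

INTERFACE

Orientations are given as a 3x3 rotation matrix whose columns are the frame's x, y, z axes.
In Python, from workcell import manip, planner, optics, hand_in gives the robot as it stands. Calls block until the motion is done:
- manip.goto(position, orientation): joint-space move of the TCP to a pose.
- manip.move_l(position, ori=None, max_speed=150, contact_N=None): straight line of the TCP; ori=None keeps the orientation; max_speed is the mean speed in mm/s. With contact_N (N) it stops when the force on the tool has changed by that much, and returns True; else False.
- manip.move_j(angles): joint-space move.
- manip.open_jaws() and manip.grasp(): open the fingers fully, or close them until they stop; the grip force is fixed at half the most.
- manip.pause(seconds).
- planner.solve_ik(position, orientation): joint angles nearest the present ones, or None.
- optics.grab_frame(name): name is "scene" or "top" or "wrist"; returns the picture (384x512x3 uint8, blue, green, red); there is no depth.
- optics.camera_params(name): a dict with "intrinsics" (3x3 intrinsics, pixels), "rvec" (rotation vector, rad) and "tvec" (3), from world to camera coordinates, as OpenCV has them. Camera axes: x right, y down, z forward; pixel columns grow to the right and rows downward; lengths in mm; the calibration is good to about 2 mm. A picture is of the moment at which its call begins: read the wrist's pose just before it. camera_params takes no time and is no camera call; for the wrist camera it gives the pose at the moment of the call.
A pose or a line that the arm cannot do raises manip.Unreachable and nothing moves.
- hand_in(): hands the job in; it is judged then, once.
Readings, each from a call of its own:
- manip.read_time(): time.
- manip.read_qpos(): joint angles.
- manip.read_dq(): joint speeds.
- manip.read_tau(): joint torques, N m.
- manip.read_tool_pos(): TCP position.
- manip.read_ee_rot(): TCP orientation.
- manip.read_wrist_force(): force on the tool from outside, world axes, zero at the start.
- manip.read_wrist_torque(): the same for the moment, N m.
- manip.read_width(): finger opening in mm.
- manip.read_grasp_force(): force on a finger pad.
Only numpy, scipy, OpenCV 4.12 (cv2) and the standard library are available. Lean on these libraries where they do the work, as an engineer would, in place of code of your own. Each camera call takes 0.05 s, during which the arm holds its last target. There are 200 camera calls.

## Working session

There is one attempt and no reset: what is moved stays moved. The work goes in short steps, each a Python script; the robot and the scene stay as the last script left them, time stands still between calls to the robot, and variables do not carry over. Pictures are saved under pics/ and viewed, at most 10 in all, crops included, and the job is handed in when it is done.

```bash
mkdir -p pics; ls; cat > h.py <<'E'
import numpy as np, cv2
from workcell import manip, planner, optics, hand_in
def ray(name,uv,z,p=None):
    p=p or optics.camera_params(name)
    R=cv2.Rodrigues(np.array(p["rvec"],float))[0];t=np.array(p["tvec"],float).ravel()
    d=R.T@np.linalg.inv(np.array(p["intrinsics"]))@np.array([uv[0],uv[1],1.]);c=-R.T@t
    return c+d*(z-c[2])/d[2]
def proj(name,P):
    p=optics.camera_params(name)
    return cv2.projectPoints(np.array(P,float).reshape(-1,3),np.array(p["rvec"],float),np.array(p["tvec"],float),np.array(p["intrinsics"],float),None)[0].reshape(-1,2)
E
python3 - <<'E'
from h import *
for n in("scene","top"):
    im=optics.grab_frame(n); cv2.imwrite(f"pics/{n}.png",im)
    cv2.imwrite(f"pics/{n}2.png",cv2.resize(im,(800,600),interpolation=cv2.INTER_CUBIC))
print(manip.read_time(),manip.read_ee_rot())
E
```

```text
pics
0.1 [[-9.67732316e-01 -2.51979944e-01 -5.22673335e-04]
 [-2.51980441e-01  9.67731298e-01  1.41149014e-03]
 [ 1.50140140e-04  1.49764808e-03 -9.99998867e-01]]
```

View pics/top2.png

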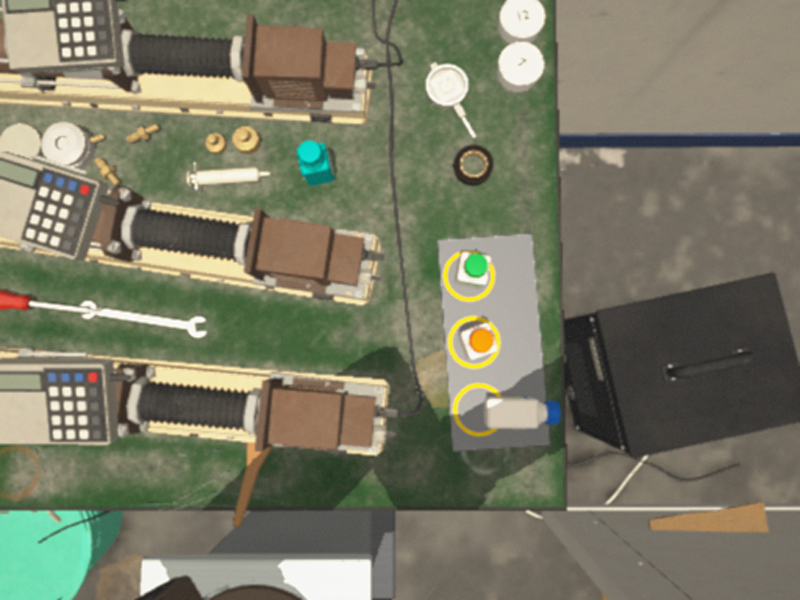

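View pics/scene2.png

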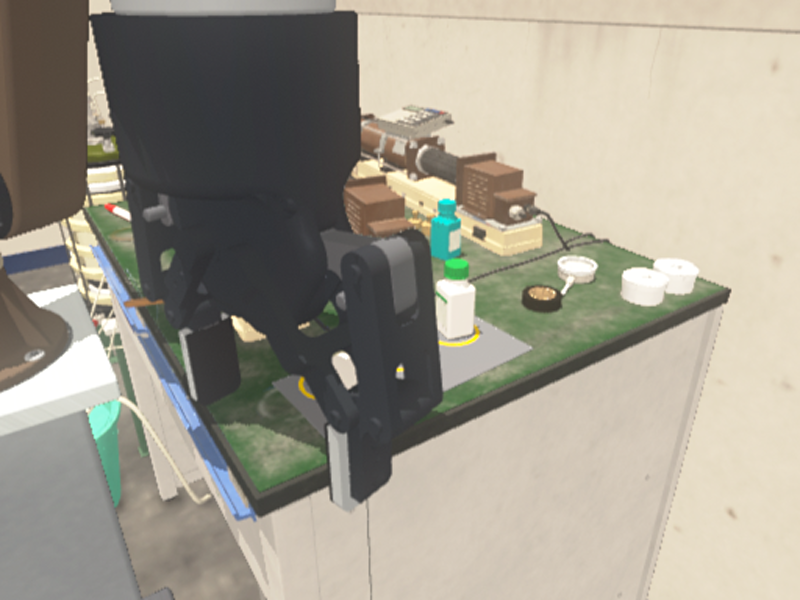

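The top view shows the blue-capped bottle lying at about (520,413), with its cap at (553,413) and its foot over the nearest ring (478,410). Orange (481,341) and green (476,266) are standing. The turquoise lookalike at (313,160) is not meant. Next is a close crop.

```bash
python3 - <<'E'
from h import *
im=cv2.imread("pics/top.png")[140:300,270:370]
cv2.imwrite("pics/c.png",cv2.resize(im[:],None,fx=5,fy=5,interpolation=cv2.INTER_CUBIC)[200:800])
s=1.5625
for u,v,z in[(469,276,3),(473,343,3),(478,410,3),(440,240,3),(532,235,3),(549,444,3),(453,450,3),(565,410,0),(565,508,0)]:
    print((u,v),ray("top",((u+.5)/s-.5,(v+.5)/s-.5),z).round(1))
print(ray("top",(256,192),0), optics.camera_params("top"))
E
```

```text
(469, 276) [ 544.  -300.9    3. ]
(473, 343) [ 448.4 -305.6    3. ]
(478, 410) [ 354.4 -311.5    3. ]
(440, 240) [ 596.2 -259.8    3. ]
(532, 235) [ 603.  -392.1    3. ]
(549, 444) [ 307.1 -410.3    3. ]
(453, 450) [ 299.1 -275.9    3. ]
(565, 410) [ 353.9 -434.4    0. ]
(565, 508) [ 218.9 -431.3    0. ]
[ 509.66146471 -202.5314664     0.        ] {'intrinsics': array([[427.25448275,   0.        , 258.61439009],
       [  0.        , 427.25448275, 188.50513178],
       [  0.        ,   0.        ,   1.        ]]), 'rvec': array([ 2.17231241, -2.17835302,  0.08850769]), 'tvec': array([-207.06179745,  516.19758974,  912.61016245])}
```

View pics/c.png

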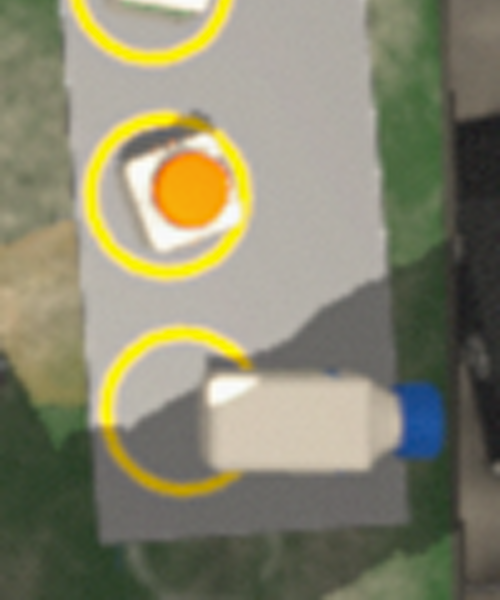

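The crop confirms it. Blue cap is at the right (420,421), the body spans u 205–370 and v 375–470 with the foot at the left, and the near ring is centred at about (183,411). Next I compute poses and check reach.

```bash
cat >> h.py <<'E'
def Rt(a):  # tool leaning a deg from vertical: z=(0,sin a,-cos a); closes along x
    a=np.radians(a); z=np.array([0,np.sin(a),-np.cos(a)]); y=np.array([1.,0,0])
    return np.column_stack([np.cross(y,z),y,z])
def flip(R): return R@np.diag([-1,-1,1])
E
python3 - <<'E'
from h import *
c=lambda u,v:(270+(u+.5)/5-.5,180+(v+.5)/5-.5)
for n,u,v,z in[("ring",183,411,3),("ringL",105,411,3),("ringT",183,330,3),("ringB",183,492,3),("foot mid top",207,422,43),("foot mid axis",207,422,23),("shoulder",370,423,23),("capend",441,420,23),("bodyT",290,375,40),("bodyB",290,470,40),("orange cap",190,189,103),("edge",455,300,0),("edge",458,520,0)]:
    print(n,ray("top",c(u,v),z).round(1))
p=optics.camera_params("scene");R=cv2.Rodrigues(p["rvec"])[0];print("scenecam",-R.T@p["tvec"])
print(proj("scene",[[400,-500,z] for z in(0,-100,-300,-600)]).round())
for al in(45,55,60,65,70,80):
  r=[]
  for R in(Rt(al),flip(Rt(al)),Rt(al-90),flip(Rt(al-90))):
    G=np.array([354,-380,26]) if len(r)<2 else np.array([354,-311,65])
    q=planner.solve_ik(G+19*R[:,2],R); r.append(None if q is None else np.round(q).astype(int).tolist())
  print(al,r)
E
```

```text
ring [ 355.3 -312.5    3. ]
ringL [ 355.4 -278.3    3. ]
ringT [ 390.6 -313.     3. ]
ringB [ 320.2 -312.1    3. ]
foot mid top [ 354.1 -318.4   43. ]
foot mid axis [ 352.3 -320.7   23. ]
shoulder [ 351.7 -390.7   23. ]
capend [ 352.9 -421.2   23. ]
bodyT [ 373.4 -354.1   40. ]
bodyB [ 333.7 -353.4   40. ]
orange cap [ 450.8 -305.9  103. ]
edge [ 403.4 -433.7    0. ]
edge [ 307.5 -432.9    0. ]
scenecam [ 104.2489873  -843.19894842  409.41425676]
[[295. 296.]
 [293. 342.]
 [289. 419.]
 [284. 503.]]
45 [[-47, 42, 3, -29, -87, -122], [-47, 42, 3, -29, -87, 58], None, None]
55 [[-50, 48, 9, -32, -97, -120], [-50, 48, 9, -32, -97, 60], None, None]
60 [[-51, 51, 11, -34, -102, -120], [-51, 51, 11, -34, -102, 60], None, None]
65 [[-52, 53, 14, -36, -106, -120], [-52, 53, 14, -36, -106, 60], None, None]
70 [[-53, 56, 16, -38, -111, -120], [-53, 56, 16, -38, -111, 60], None, None]
80 [[-54, 61, 21, -42, -119, -121], [-54, 61, 21, -42, -119, 59], [-11, 11, -51, 21, -28, 172], [-11, 11, -51, 21, -28, -8]]
```

```bash
python3 - <<'E'
from h import *
L=dict(lo=None)
for al in(74,77,80,84,88):
  for f in(lambda R:R,flip):
    print(al)
    for k,(th,G) in enumerate([(al,[353,-492,54]),(al,[353,-382,29]),(al,[353,-382,140])]+[(al-90*s,[354,-382+71*s,140]) for s in(.25,.5,.75,1)]+[(al-90,[355,-312,70])]):
      R=f(Rt(th)); q=planner.solve_ik(np.array(G)+19*R[:,2],R)
      print(' ',k,None if q is None else np.round(q).astype(int).tolist())
E
```

```text
74
  0 [-58, 63, 36, -40, -127, -126]
  1 [-53, 58, 18, -39, -115, -120]
  2 [-54, 50, 19, -42, -121, -126]
  3 [-48, 37, 7, -32, -101, -126]
  4 [-39, 24, -7, -22, -79, -133]
  5 [-24, 11, -26, -7, -56, -152]
  6 [-6, 3, -50, 26, -38, 165]
  7 None
74
  0 [-58, 63, 36, -40, -127, 54]
  1 [-53, 58, 18, -39, -115, 60]
  2 [-54, 50, 19, -42, -121, 54]
  3 [-48, 37, 7, -32, -101, 54]
  4 [-39, 24, -7, -22, -79, 47]
  5 [-24, 11, -26, -7, -56, 28]
  6 [-6, 3, -50, 26, -38, -15]
  7 None
77
  0 [-58, 64, 37, -42, -129, -127]
  1 [-54, 60, 20, -40, -117, -121]
  2 [-54, 51, 20, -43, -124, -127]
  3 [-49, 39, 9, -33, -104, -126]
  4 [-41, 25, -5, -24, -82, -131]
  5 [-26, 13, -23, -10, -59, -148]
  6 [-8, 3, -47, 20, -40, 172]
  7 [-10, 10, -54, 30, -27, 163]
77
  0 [-58, 64, 37, -42, -129, 53]
  1 [-54, 60, 20, -40, -117, 59]
  2 [-54, 51, 20, -43, -124, 53]
  3 [-49, 39, 9, -33, -104, 54]
  4 [-41, 25, -5, -24, -82, 49]
  5 [-26, 13, -23, -10, -59, 32]
  6 [-8, 3, -47, 20, -40, -8]
  7 [-10, 10, -54, 30, -27, -17]
80
  0 [-58, 66, 39, -44, -132, -129]
  1 [-54, 61, 21, -42, -120, -121]
  
[... 790 characters left out ...]
9, 52]
  3 [-51, 42, 12, -36, -110, 55]
  4 [-43, 29, -1, -27, -89, 51]
  5 [-31, 16, -17, -15, -66, 39]
  6 [-13, 5, -39, 8, -44, 7]
  7 [-13, 12, -45, 11, -33, 4]
88
  0 [-60, 70, 42, -50, -139, -133]
  1 [-55, 65, 24, -45, -126, -122]
  2 [-56, 57, 23, -49, -132, -129]
  3 [-51, 45, 13, -38, -113, -126]
  4 [-45, 31, 1, -29, -93, -128]
  5 [-33, 18, -14, -18, -70, -138]
  6 [-16, 7, -35, 3, -48, -166]
  7 [-16, 13, -40, 3, -37, -167]
88
  0 [-60, 70, 42, -50, -139, 47]
  1 [-55, 65, 24, -45, -126, 58]
  2 [-56, 57, 23, -49, -132, 51]
  3 [-51, 45, 13, -38, -113, 54]
  4 [-45, 31, 1, -29, -93, 52]
  5 [-33, 18, -14, -18, -70, 42]
  6 [-16, 7, -35, 3, -48, 14]
  7 [-16, 13, -40, 3, -37, 13]
```

```bash
cat >> h.py <<'E'
AL=80
def at(G,th): R=flip(Rt(th)); return np.array(G,float)+19*R[:,2],R
E
python3 - <<'E'
from h import *
manip.goto(*at([353,-510,150],AL))
manip.move_l(at([353,-490,49],AL)[0])
print(manip.read_tool_pos(),manip.read_time(),manip.read_wrist_force())
for n in("scene","top"):
    cv2.imwrite(f"pics/{n}_b.png",cv2.resize(optics.grab_frame(n),(800,600)))
E
```

```text
[ 353.10011835 -471.95617683   46.75046671] 2.0417 [ 0.29161016 -0.65976499  0.71780758]
```

View pics/scene_b.png

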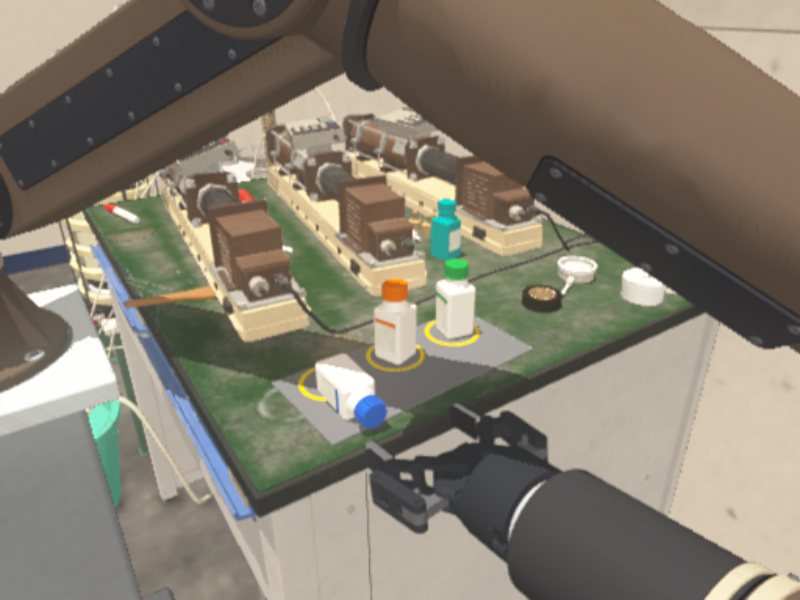

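View pics/top_b.png

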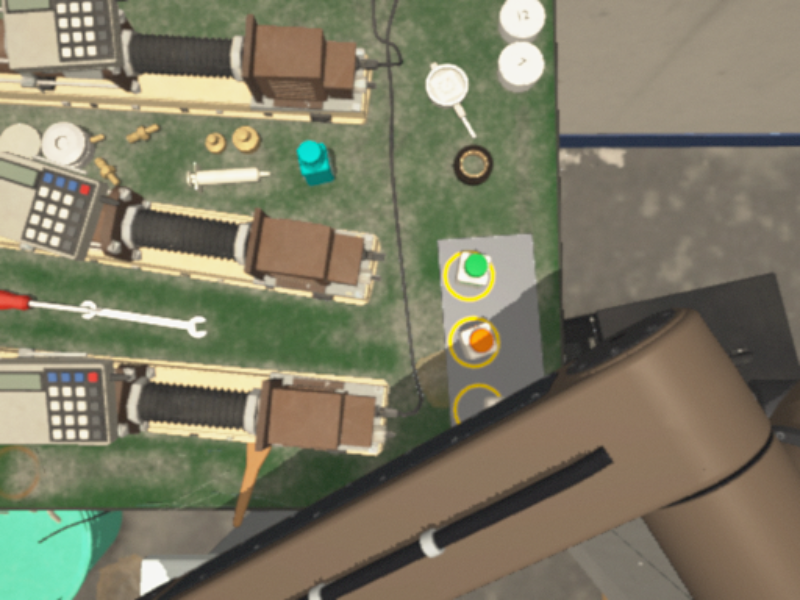

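The scene view shows the open fingers at (385,470) and (480,415), straddling the cap's line at (370,410) beyond the bench edge. Now I move in.

```bash
python3 - <<'E'
from h import *
print(manip.move_l(at([353,-382,30],AL)[0],max_speed=80,contact_N=12))
print(manip.read_tool_pos(),manip.read_wrist_force())
manip.grasp()
print(manip.read_width(),manip.read_grasp_force(),manip.read_wrist_force(),manip.read_tool_pos())
manip.move_l(at([353,-382,60],AL)[0],max_speed=60)
print(manip.read_width(),manip.read_wrist_force(),manip.read_wrist_torque(),manip.read_time())
cv2.imwrite("pics/s3.png",cv2.resize(optics.grab_frame("scene")[192:352,150:363],(800,600)))
E
```

```text
False
[ 352.95193096 -363.69028878   26.65575067] [-1.03192179 -0.32081086 -0.43948108]
38.74908858382962 64.79016780853271 [ 0.35700264 -0.31721898  1.22965429] [ 352.9663462  -363.39880607   26.72938475]
39.00529474541238 [-0.71400763  0.7672189  -2.0238226 ] [-3.60490963e+00 -6.85820540e-04  4.46518858e-02] 4.7917
```

View pics/s3.png

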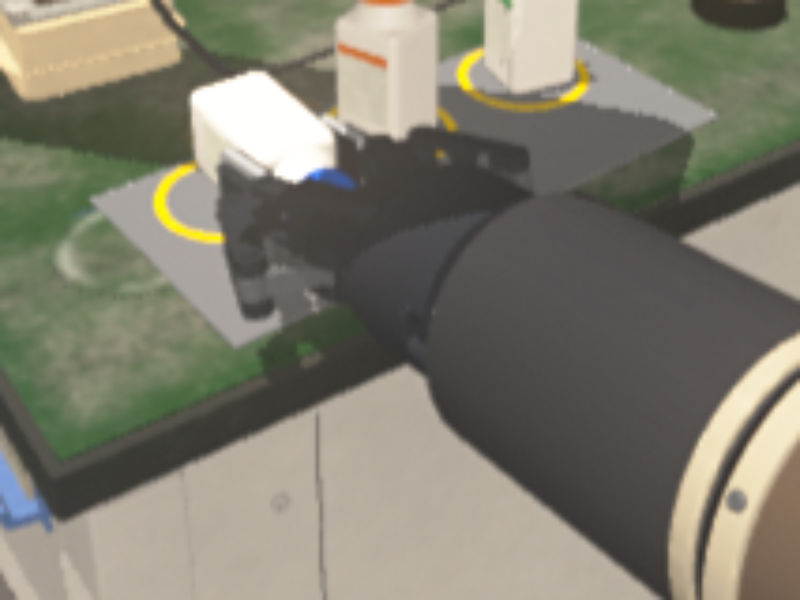

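The bottle is held level, its body at (260,120) clear of the liner and orange untouched. Next: lift, turn it upright and lower to contact.

```bash
python3 - <<'E'
from h import *
F=np.array([355,-305.5,65.5])
A=np.array([353,-382,130.])
manip.move_l(at(A,AL)[0],max_speed=100)
B=np.array([F[0],F[1],110.])
for s in(.25,.5,.75,1):
    p,R=at(A+(B-A)*s,AL-90*s)
    manip.goto(p,R)
manip.move_l(at([F[0],F[1],74],AL-90)[0],max_speed=80)
manip.pause(.3)
print(manip.read_tool_pos(),manip.read_width(),manip.read_wrist_force(),manip.read_wrist_torque(),manip.read_time())
for n in("scene","top"):
    cv2.imwrite(f"pics/{n}_c.png",optics.grab_frame(n))
s=cv2.imread("pics/scene_c.png");cv2.imwrite("pics/s4.png",cv2.resize(s[160:310,160:360],(800,600)))
E
```

```text
[ 355.29809331 -308.84427269   55.7052277 ] 38.52230395205378 [-0.66293487 -0.04661442 -1.46822779] [ 0.65954478  0.03255376 -0.00611884] 8.6583
```

View pics/s4.png

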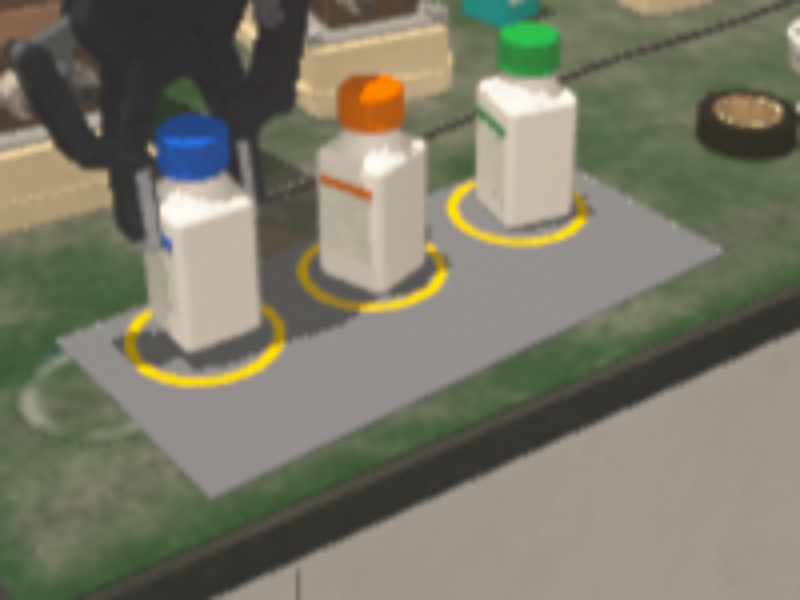

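The bottle hangs upright over the ring, cap at (192,145) and lowest corner at (195,348). I check its tilt by projecting an upright model of it.

```bash
python3 - <<'E'
from h import *
for t in(-6,0,6):
    a=np.radians(t); G=np.array([355,-305.5,74])
    L=np.array([[-20,-20,0],[-20,-20,70],[20,-20,0],[20,-20,70],[-20,20,70],[0,0,100]],float)-[0,-7+0,62.5]*np.array([1,-1,1])
    M=cv2.Rodrigues(np.array([a,0,0]))[0]
    q=proj("scene",(M@L.T).T+G)
    print(t,((q-[160,160])*4).round().astype(int).tolist())
i=cv2.imread("pics/scene_c.png")[185:255,190:230]
cv2.imwrite("pics/s5.png",cv2.resize(i,None,fx=8,fy=8,interpolation=cv2.INTER_CUBIC))
E
```

```text
-6 [[191, 360], [172, 214], [271, 330], [256, 187], [132, 184], [186, 122]]
0 [[184, 359], [174, 221], [264, 329], [257, 194], [132, 182], [190, 126]]
6 [[178, 356], [175, 227], [257, 327], [258, 200], [133, 180], [194, 132]]
```

View pics/s5.png

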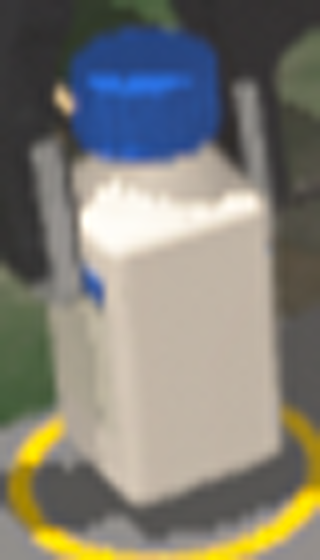

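Measured edges match the zero-tilt model to a few pixels, so I lower it, release, back off along the tool axis and look.

```bash
python3 - <<'E'
from h import *
F=[355,-305.5,0]
th=AL-90
print(manip.move_l(at([F[0],F[1],62],th)[0],max_speed=20,contact_N=6))
p=manip.read_tool_pos(); print(p,manip.read_wrist_force(),manip.read_wrist_torque())
manip.open_jaws(); manip.pause(.3)
z=Rt(th)[:,2]
manip.move_l(np.array(p)-90*z,max_speed=80)
print(manip.read_time(),manip.read_tool_pos(),manip.read_width())
for n in("scene","top"):
    cv2.imwrite(f"pics/{n}_d.png",optics.grab_frame(n))
s=cv2.imread("pics/scene_d.png");t=cv2.imread("pics/top_d.png")
cv2.imwrite("pics/s6.png",np.hstack([cv2.resize(s[160:310,160:360],(400,300)),cv2.resize(t[150:300,200:400],(400,300))]))
E
```

```text
True
[ 355.30897688 -308.95841223   48.2926066 ] [-0.59568233  0.51255691  7.93839644] [ 0.3513853   0.46190086 -0.0273599 ]
11.2917 [ 354.93090096 -293.29295474  136.44702519] 85.51094100581355
```

View pics/s6.png

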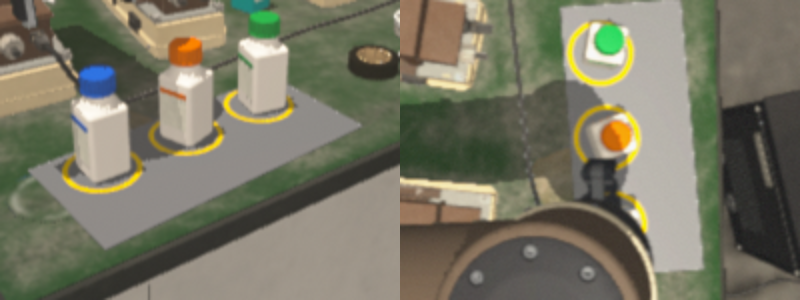

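All three bottles stand. I retreat farther so the top camera can check the centring.

```bash
python3 - <<'E'
from h import *
p=np.array(manip.read_tool_pos()); manip.move_l(p+[0,0,60]); 
manip.goto(np.array([330,-480,270.]),flip(Rt(20)))
print(manip.read_time(),manip.read_tool_pos())
cv2.imwrite("pics/s_e.png",optics.grab_frame("scene"))
t=optics.grab_frame("top");s=cv2.imread("pics/s_e.png")
cv2.imwrite("pics/t7.png",np.hstack([cv2.resize(s[180:260,180:240],(450,600),interpolation=cv2.INTER_CUBIC),cv2.resize(t[220:300,280:320],(300,600),interpolation=cv2.INTER_CUBIC)]))
C=np.array([355.3,-312.5,3])
q=proj("scene",C+np.array([[-20,-20,0],[20,-20,0],[-20,20,0],[-20,-20,70],[0,0,100],[0,0,0]])); print(((q-[180,180])*7.5).round().tolist())
q=proj("top",C+np.array([[0,0,100],[0,0,0]])); print(((q-[280,220])*7.5+[450,0]).round().tolist())
E
```

```text
12.8083 [ 329.1398303  -480.54460875  267.84994721]
[[199.0, 552.0], [347.0, 496.0], [125.0, 470.0], [179.0, 296.0], [210.0, 120.0], [235.0, 483.0]]
[[687.0, 346.0], [646.0, 313.0]]
```

View pics/t7.png

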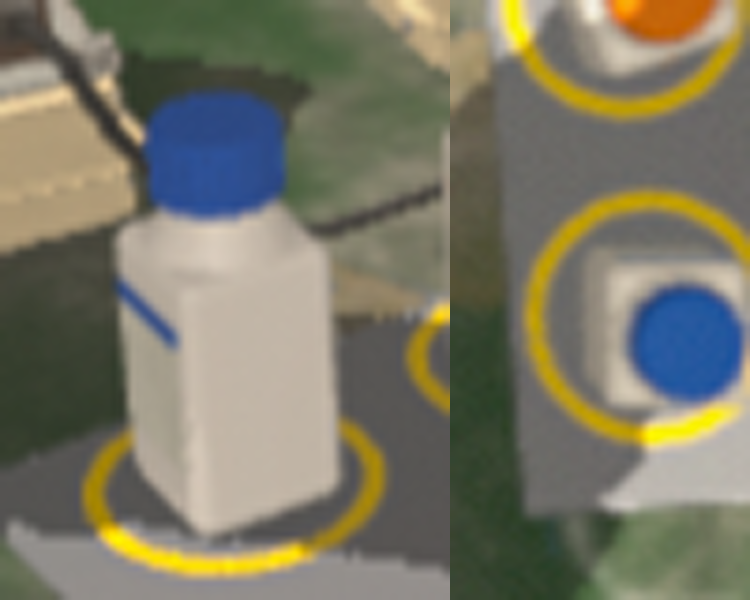

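The cap centre at (686,342) is within 1 mm of the predicted (687,346). The bottle stands upright in the ring and the arm is clear.

```bash
python3 -c "
from h import *
print(hand_in())"
```

```text
the job is handed in; nothing more can be done
None
```

The blue-capped bottle stands upright in the nearest ring, its cap about 1 mm from where a centred bottle's would be in the top view; orange and green look unmoved, and the job was handed in at about 13 s (no verdict was returned).

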